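Clamp the doser head and press its access cover home

TASK

Clamp the polisher's doser head (the white box standing in the small bench vice) firmly by swinging the vice's tommy bar clockwise, then turn the wing of the quarter-turn fastener on its half-open cover until it lies in line with the slot in the frame, between the two index marks. Press the cover fully down onto the frame against its sprung hinge and finish while holding it pressed shut, fastener still in line: I will give it the locking quarter turn myself. Leave the other things on the bench where they are.

Things in the scene. Friction and masses are not known exactly. Their poses are not given: they have to be found in the camera images.
- vice: Small dark blue machine vice, 145 x 52 x 50 mm, screwed to the worktop. Origin on the worktop under its middle; +x runs along the screw from the bar (to the robot's left) to the fixed jaw, z up. Fixed jaw face at x = +42 mm; jaws 50 mm wide, up to z = 50 mm. The end plate (44 mm high) ends at x = -58 mm.
- screw_axis (a point): Where the tommy bar crosses the screw's axis, on the vice: x = -66, y = 0, z = 32 mm of the vice's frame, same axes. The round boss there is 16 mm in diameter and ends at x = -73 mm.
- bar_end (a point): Raised end of the tommy bar, on the vice's -y side, 27 mm from the screw's axis. The plain bar is 5 mm thick, 54 mm long over both ends. Pushing this end straight down with closed fingers, beside the boss, tightens the vice: about 3 N turns it freely; 10 to 15 N against the work clamps it, and friction keeps the grip when let go.
- vice_screw (a joint): Angle of the vice screw, rad; falls as it is tightened (clockwise seen from the bar's end of the vice); the jaw then moves 2 mm a radian toward the fixed jaw. The end bar_end stands (angle + 0.49) rad above level. Starts at -0.15 to 0.25; the jaw meets the work at about -1.1 and clamps it firmly at -1.2 to -1.4.
- vice_jaw: The vice's moving jaw, 24 mm long, 50 mm wide, 24 to 50 mm above the worktop. Frame: axes as the vice's; the jaw's middle is at x = +29 mm, its gripping face at x = +41 mm of it. Starts about 2 to 2.5 mm short of gripping the work.
- housing: The doser head, 0.5 to 0.8 kg, loose in the vice: a white box 80 x 104 mm (x, y), z = 30 to 62 mm (rim), on a bare metal spigot 36 mm thick (x), 56 wide (y), 30 high between the jaws. Origin: centre of the spigot's underside, 24 mm above the worktop; x and y run nearly as the vice's.
- cover_hinge (a point): Middle of the cover's hinge line on the housing: the line runs along the housing's x, at y = +56, z = 62 mm of its frame. Axes as the housing's.
- cover (a joint): Opening of the bare metal cover (80 x 104 x 4 mm, top 5 mm above the rim when shut) about its sprung hinge, rad: 0 = fully shut on the frame, about 0.17 = where the spring holds it, -y edge raised. Holding it shut takes about 5 N at the fastener. With the fastener out of line its tee lands on the slotted plate and stops the cover at about 0.11.
- stud (a joint): Turn of the quarter-turn fastener, rad, counter-clockwise from above positive: 0 = wing and tee in line with the slot (along the housing's y, between two index marks on the cover). Starts at 0.7 to 1.45, turns either way and stays where it is left (friction 0.03 N m). The tee enters the slot within about 0.15 rad.
- wing (a point): Middle of the fastener's dark metal wing (32 mm long, 11 thick, 17 high; its top 7.5 mm above this point; under it a disc 26 mm in diameter, top 9.4 mm below this point; the cover's face 14 mm below). Axes turn with the wing: y along its length, x across its thickness, z square to the cover, outward. The tee below (20 x 4.4 x 5 mm) is parallel to it.
- shut_wing (a point): Where wing comes to lie when the cover is pressed fully shut: (0, -33, 81) mm of the housing's frame, axes as the housing's, which the wing's then match.
- slot (a point): Centre of the slot (25 mm along the housing's y, 8.4 mm wide) in the steel plate inside the frame, on the plate's upper face, 3 mm below the rim. Axes as the housing's.
- tape_roll: Bystander: roll of black tape, 55 mm in diameter, 19 mm high, lying near the vice. Origin: centre of its underside.
- petri: Bystander: shallow clear dish, 92 mm in diameter, 16 mm high. Origin: centre of its underside.
- cup: Bystander: small blue open cup, 41 mm in diameter, 30 mm high. Origin: centre of its underside.

How it is judged:
By the outcome, as a careful person would: the job done as asked, in the order asked, and still so for the second after the job is handed in, while the arm keeps its last pose, push and grip.
It also fails if it takes over 45 s, if anything falls off the work surface, if the arm or the gripper's body presses on something with over 40 N, if the wrist force passes 120 N, or if a joint passes its speed limit or range.

ROBOT

A 6-joint arm with a two-finger parallel gripper is mounted at the origin on a cart in front of the work surface, level with it; the furniture and walls round the work are solid. World frame = base frame: x ahead of the robot, y to its left, z up, the work surface at z = 0. Lengths are in m, angles in rad, forces in N, time in s.
With the tool pointing down it reaches from about 0.35 to 0.875 m from the base axis. Payload 4.2 kg.
Tool frame: the origin (TCP) lies between the finger pads; the fingertips stand 22 mm ahead of it and the grasp point (between the pads) lies 3 mm ahead of it (tip_reach is the distance from the TCP to the fingertips, in m); z points along the fingers, y is the line along which they close (so a half turn about z gives the same grasp; the last joint's range is limited). The gripper opens to 85 mm and grips with 20 to 120 N. Pads are 22 mm wide; open, the fingers measure 114 mm over their backs; the gripper's body (76 mm by 85 mm) begins 54 mm behind the grasp point. The pads swing forward as they close: fully open they stand 13 mm farther back than shut.
Start: joints at [-0.87, 0.385, 0.008, 0, -1.194, -0.259], TCP at [0.267, -0.565, 0.253] pointing down, gripper open.
Joint ranges: [-3.14, 3.14], [-1.21, 2.06], [-1.07, 1.41], [-3.16, 2.05], [-2.99, -0.16], [-3.1, 3.1]. Speed limits (rad/s): [2.79, 2.79, 3.14, 3.14, 3.14, 3.14].

INTERFACE

Orientations are given as a rotation vector (axis times angle).
In Python, from rig import * gives the robot as it stands.
- The arm moves only by the tool arm_command, never from a script. Its argument "motion" is a list of rows, each an object with "hand": the finger opening in mm, from 0 to 85.4; "delta_pos": the shift along the tool's x, y, z in mm, a list of three; "angular": the turn, a rotation vector about the tool's x, y, z in degrees, a list of three. In form: [{"hand": hand, "delta_pos": [dx, dy, dz], "angular": [wx, wy, wz]}, ...]. A call has exactly 10 rows; each row is the pose to reach, as a shift and turn from the pose commanded when the call began, along the tool's axes at that moment; what a row does not reach only later rows make up. A row lasts 1/10 s, in which the tool goes at most 50 mm and 8.59 degrees, less where a joint would pass 70% of its speed; a pose out of reach is approached as far as the arm can. A call with a gripper value outside its range is refused whole. The fingers move at their own pace and stop on an object; "grip_force" is the grip in N (left out, the last holds). Time passes only in rows, so rows that repeat a pose let the fingers close, or fill a call up. It gives the time, the measured TCP pose, the force, the opening and the grip force at its end, in the units of the state.
- get_state(): the state, without advancing time (a new reading comes with each control period).
- grab_frame(name): name is "side" or "top" or "wrist"; returns the picture (480x640x3 uint8, red, green, blue); there is no depth.
- get_calibration(name): a dict with "fx", "fy", "cx", "cy" (pixels), "origin" and "attitude" of the camera in the world. Camera axes: x right, y up, looking along -z (the intrinsics and any distortion apply to the point x, -y, -z); pixel columns grow to the right and rows downward; lengths in m; the calibration is good to about 2 mm. A picture is of the moment at which its call begins: read the wrist's pose just before it. get_calibration takes no time and is no camera call; for the wrist camera it gives the pose at the moment of the call.
- job_done(): hands the job in; it is judged then, once.
The state is a dict: "clock": time; "qpos": joint angles; "qd": joint speeds; "tau": joint torques, N m; "eef_pos": TCP position; "ee_rot": TCP orientation; "contact_force": force on the tool from outside, world axes, zero at the start; "wrist_torque": the same for the moment, N m; "finger_gap": finger opening in m; "gripper_force": force on a finger pad.
Only numpy, scipy, OpenCV 4.12 (cv2) and the standard library are available. Lean on these libraries where they do the work, as an engineer would, in place of code of your own. Each camera call takes 0.05 s, during which the arm holds its last target. There are 200 camera calls.

## Working session

There is one attempt and no reset: what is moved stays moved. The work goes in short steps, Python scripts to look and compute and a tool call to move; the robot and the scene stay as the last step left them, time stands still between calls to the robot, and variables do not carry over. Pictures are saved under pics/ and viewed, at most 10 in all, crops included, and the job is handed in when it is done.

Besides the shell and the picture viewer there is one more tool, called as name(argument=value, ...), one argument or row to a line, values as JSON. arm_command: Moves the arm, as the interface text tells. Its arguments: {"type":"object","properties":{"motion":{"type":"array","items":{"type":"object","properties":{"hand":{"type":"number"},"delta_pos":{"type":"array","items":{"type":"number"}},"angular":{"type":"array","items":{"type":"number"}}}}},"grip_force":{"type":"number"}},"required":["motion"]}

```bash
ls; mkdir -p pics; python3 - <<'E'
from rig import *
import cv2
s=get_state(); print(s)
for n in ("side","top","wrist"):
    c=get_calibration(n); print(n,c)
    im=grab_frame(n); cv2.imwrite(f"pics/{n}0.png",im[:,:,::-1])
E
```

```text
pics
{'clock': 0.0, 'qpos': array([-8.70368327e-01,  3.85576958e-01,  6.60612590e-03, -4.93582695e-04,
       -1.19400488e+00, -2.58628612e-01]), 'qd': array([ 0.00078921,  0.00027188, -0.00162612,  0.00030946,  0.00096685,
        0.00147336]), 'tau': array([ 2.79264332e-04, -3.92281151e+01,  1.88398004e+01,  4.18615758e+00,
       -4.65505233e-03,  2.92703408e-07]), 'eef_pos': array([ 0.26702887, -0.56448309,  0.25220231]), 'ee_rot': array([ 0.68793607, -3.06473116, -0.00336908]), 'contact_force': array([-0.10944163, -0.11505378, -0.85074149]), 'wrist_torque': array([-0.03766501, -0.02603374, -0.01764942]), 'gripper_force': 0.0, 'finger_gap': 0.08539762712952464}
side {'fx': 600.3946001009833, 'fy': 600.3946001009833, 'cx': 325.67742351540267, 'cy': 246.72459469096182, 'origin': array([1.14305512, 0.84474838, 0.61228529]), 'attitude': array([0.4470802 , 1.38880901, 2.21769818])}
top {'fx': 577.838657064027, 'fy': 577.838657064027, 'cx': 315.0524117250704, 'cy': 238.70442410102615, 'origin': array([ 0.41796853, -0.00877988,  1.08572487]), 'attitude': array([ 0.05105242, -0.09586622, -1.55345076])}
wrist {'fx': 373.26720452644224, 'fy': 373.26720452644224, 'cx': 318.2778323068671, 'cy': 239.60063601953627, 'origin': array([ 0.2030245 , -0.59546289,  0.37236885]), 'attitude': array([-0.18087188, -0.28942504,  1.99599437])}
```

View pics/top0.png

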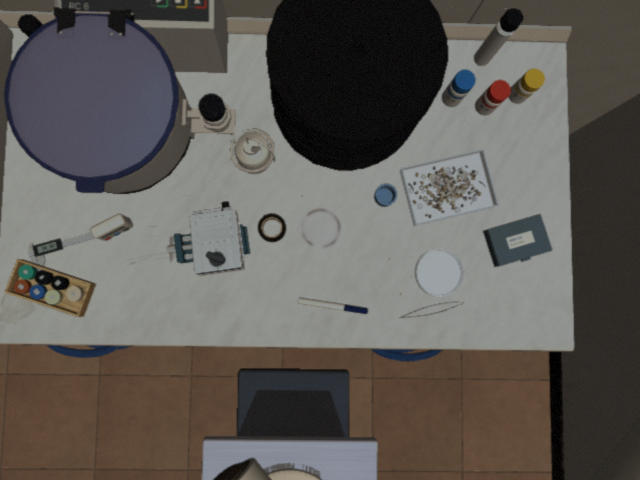

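View pics/side0.png

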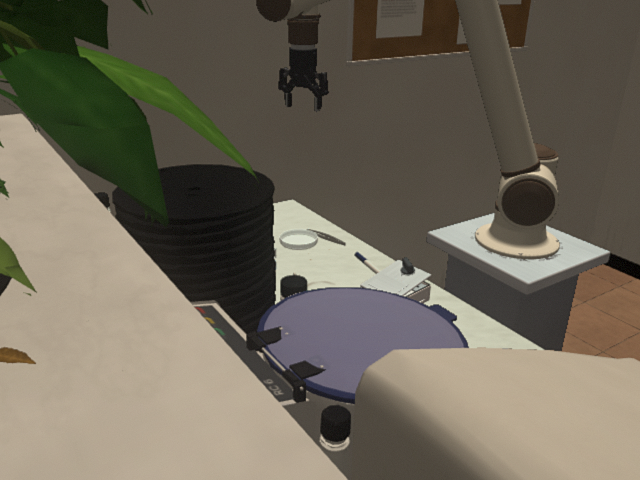

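The top view shows the housing at about (216,240), its dark wing at (216,258), and the bar end of the vice towards the left at (175,248). Image up is world +x and image left is world +y. In the side view a pot hides most of the vice, with only the wing visible at (407,267). I'll get coarse positions and then a close wrist view.

```bash
cat > h.py <<'E'
from rig import *
import numpy as np, cv2
from scipy.spatial.transform import Rotation as R
def ray(c,u,v):
    d=R.from_rotvec(c["attitude"]).apply([(u-c["cx"])/c["fx"],-(v-c["cy"])/c["fy"],-1.]); return np.array(c["origin"]),d
def plane(c,u,v,z):
    o,d=ray(c,u,v); return o+d*(z-o[2])/d[2]
def proj(c,p):
    q=R.from_rotvec(c["attitude"]).inv().apply(np.atleast_2d(p)-c["origin"])
    return np.c_[c["cx"]+c["fx"]*q[:,0]/-q[:,2], c["cy"]-c["fy"]*q[:,1]/-q[:,2]]
def tri(a,b):
    (o1,d1),(o2,d2)=a,b
    t=np.linalg.lstsq(np.c_[d1,-d2],o2-o1,rcond=None)[0]
    p,q=o1+d1*t[0],o2+d2*t[1]; return (p+q)/2,np.linalg.norm(p-q)
def tomove(p,r=None):
    "shift in tool mm, turn in deg, to reach world p / rotation r"
    s=get_state(); T=R.from_rotvec(s["ee_rot"])
    print("pos mm",np.round(T.inv().apply(np.array(p)-s["eef_pos"])*1e3,1))
    if r is not None: print("rot deg",np.round(np.degrees((T.inv()*r).as_rotvec()),1))
E
python3 - <<'E'
from h import *
c=get_calibration("top")
for n,u,v,z in [("wing",216,258,.115),("L",192,240,.09),("R",242,240,.09),("tape",272,227,.019),("petri",321,227,.016),("cup",385,195,.03),("jawL",178,248,.05),("thermo",112,228,.03),("potR",182,105,.2),("black",350,165,.2)]:
    print(n,plane(c,u,v,z).round(3))
s=get_state(); T=R.from_rotvec(s["ee_rot"]); w=get_calibration("wrist")
print(T.as_matrix().round(3)); print("cam in tool",T.inv().apply(w["origin"]-s["eef_pos"]).round(4)); print((T.inv()*R.from_rotvec(w["attitude"])).as_matrix().round(3))
im=grab_frame("top")[190:290,110:300]
cv2.imwrite("pics/topc.png",cv2.resize(im,None,fx=4,fy=4,interpolation=cv2.INTER_CUBIC)[:,:,::-1])
E
```

```text
wing [0.474 0.13  0.115]
L [0.506 0.175 0.09 ]
R [0.507 0.089 0.09 ]
tape [0.539 0.042 0.019]
petri [ 0.541 -0.049  0.016]
cup [ 0.601 -0.167  0.03 ]
jawL [0.495 0.207 0.05 ]
thermo [0.531 0.332 0.03 ]
potR [0.708 0.178 0.2  ]
black [ 0.618 -0.086  0.2  ]
[[-0.904 -0.427 -0.001]
 [-0.427  0.904  0.001]
 [ 0.     0.002 -1.   ]]
cam in tool [ 0.0711 -0.0003 -0.12  ]
[[-0.     0.959  0.283]
 [ 1.     0.     0.   ]
 [ 0.     0.283 -0.959]]
```

View pics/topc.png

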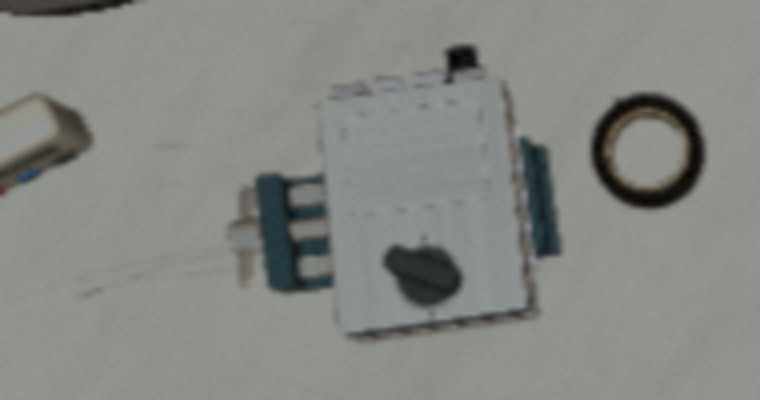

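The crop shows the vice's end plate at (270,235) and the bar with its boss at (243,237). The wing points up-left on its disc at about (425,275), and the index marks are at (423,240) and (432,312). I'll now move to a close view over the vice, with the camera on the robot's side.

```bash
python3 - <<'E'
from h import *
def down(yaw): return R.from_euler('z',yaw,degrees=True)*R.from_euler('x',180,degrees=True)
s=get_state();print(np.degrees(np.arctan2(*R.from_rotvec(s["ee_rot"]).as_matrix()[[1,0],0])))
tomove([.48,.17,.25],down(-172))
E
```

```text
-154.69079795673372
pos mm [-506.5  573.2    3.4]
rot deg [ 0.1 -0.  17.3]
```

arm_command(
  motion=[
    {"hand": 0, "delta_pos": [-10, 11, 0], "angular": [0, 0, 0]},
    {"hand": 0, "delta_pos": [-28, 32, 0], "angular": [0, 0, 0]},
    {"hand": 0, "delta_pos": [-56, 63, 0], "angular": [0, 0, 0]},
    {"hand": 0, "delta_pos": [-87, 98, 0], "angular": [0, 0, 0]},
    {"hand": 0, "delta_pos": [-118, 134, 0], "angular": [0, 0, 0]},
    {"hand": 0, "delta_pos": [-149, 169, 0], "angular": [0, 0, 0]},
    {"hand": 0, "delta_pos": [-180, 204, 0], "angular": [0, 0, 0]},
    {"hand": 0, "delta_pos": [-211, 239, 0], "angular": [0, 0, 0]},
    {"hand": 0, "delta_pos": [-242, 274, 0], "angular": [0, 0, 0]},
    {"hand": 0, "delta_pos": [-273, 309, 0], "angular": [0, 0, 0]},
  ],
  grip_force=20,
)

```text
clock: 1.2
eef_pos: [0.3815, -0.1666, 0.2535]
ee_rot: [-0.688, 3.064, -0.0]
contact_force: [-0.1, 0.3, 0.4]
finger_gap: 0.0002
gripper_force: 0.0
```

arm_command(
  motion=[
    {"hand": 0, "delta_pos": [-31, 35, 0], "angular": [0, 0, 2]},
    {"hand": 0, "delta_pos": [-62, 70, 0], "angular": [0, 0, 4]},
    {"hand": 0, "delta_pos": [-93, 105, 1], "angular": [0, 0, 7]},
    {"hand": 0, "delta_pos": [-124, 140, 1], "angular": [0, 0, 10]},
    {"hand": 0, "delta_pos": [-155, 175, 1], "angular": [0, 0, 13]},
    {"hand": 0, "delta_pos": [-184, 208, 2], "angular": [0, 0, 15]},
    {"hand": 0, "delta_pos": [-208, 236, 2], "angular": [0, 0, 16]},
    {"hand": 0, "delta_pos": [-225, 255, 3], "angular": [0, 0, 17]},
    {"hand": 0, "delta_pos": [-233, 264, 3], "angular": [0, 0, 17]},
    {"hand": 0, "delta_pos": [-233, 264, 3], "angular": [0, 0, 17]},
  ],
)

```text
clock: 2.2
eef_pos: [0.4793, 0.1704, 0.25]
ee_rot: [0.231, -3.132, 0.0]
contact_force: [-0.4, -0.8, 0.0]
finger_gap: -0.0004
gripper_force: 0.0
```

```bash
python3 - <<'E'
from h import *
s=get_state(); print(s["clock"],s["eef_pos"],s["ee_rot"],s["contact_force"])
c=get_calibration("wrist"); im=grab_frame("wrist"); np.save("c1.npy",c,allow_pickle=True)
cv2.imwrite("pics/w1.png",im[:,:,::-1])
E
```

```text
2.2 [0.47933086 0.17037879 0.24997394] [ 2.30988918e-01 -3.13246512e+00  4.02994436e-04] [-0.37361845 -0.82999529  0.04958496]
```

View pics/w1.png

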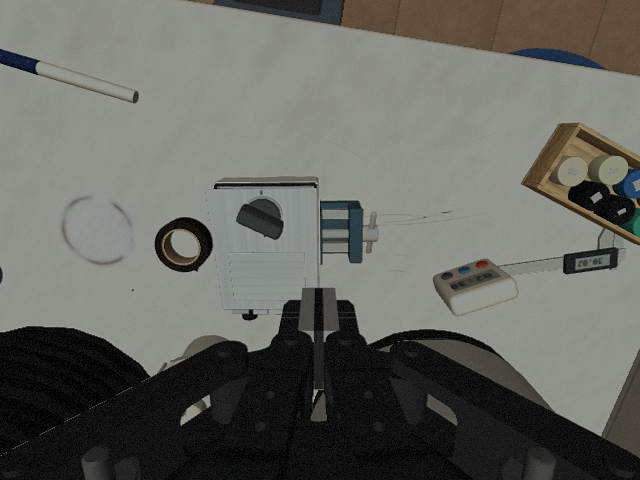

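The wrist view has image down as world +x and image right as world +y. It shows the end plate at (356,232), the bar at (373,225) and the wing at (260,220) on its disc. The cover spans (210–320, 182–312). I'll zoom the same frame and get contours.

```bash
python3 - <<'E'
from h import *
im=cv2.imread("pics/w1.png"); c=np.load("c1.npy",allow_pickle=True).item()
cv2.imwrite("pics/w1c.png",cv2.resize(im[168:318,203:403],None,fx=4,fy=4,interpolation=cv2.INTER_CUBIC))
hsv=cv2.cvtColor(im,cv2.COLOR_BGR2HSV)
roi=np.zeros(im.shape[:2],np.uint8); roi[165:320,200:400]=1
blue=((hsv[...,0]>85)&(hsv[...,0]<115)&(hsv[...,1]>90)&(hsv[...,2]>40)&(roi>0)).astype(np.uint8)*255
dark=((im.max(2)<100)&(roi>0)).astype(np.uint8)*255; dark[:,320:]=0; dark[:,:215]=0; dark[:190]=0; dark[260:]=0
for n,m in (("blue",blue),("dark",dark)):
    for k in cv2.findContours(m,cv2.RETR_EXTERNAL,cv2.CHAIN_APPROX_NONE)[0]:
        if cv2.contourArea(k)>60: print(n,cv2.contourArea(k),cv2.minAreaRect(k),cv2.boxPoints(cv2.minAreaRect(k)).round(1).tolist())
E
```

```text
blue 198.5 ((334.0, 224.5), (9.0, 26.0), 90.0) [[321.0, 220.0], [347.0, 220.0], [347.0, 229.0], [321.0, 229.0]]
blue 469.0 ((355.31146240234375, 235.48468017578125), (11.574919700622559, 53.20908737182617), 1.2730300426483154) [[348.8999938964844, 262.0], [350.1000061035156, 208.8000030517578], [361.70001220703125, 209.0], [360.5, 262.20001220703125]]
blue 101.5 ((334.0, 204.5), (5.0, 28.0), 90.0) [[320.0, 202.0], [348.0, 202.0], [348.0, 207.0], [320.0, 207.0]]
dark 1260.0 ((263.00567626953125, 216.1429443359375), (47.55481719970703, 34.31754684448242), 27.474430084228516) [[234.0, 220.39999389648438], [249.8000030517578, 189.89999389648438], [292.0, 211.89999389648438], [276.20001220703125, 242.3000030517578]]
```

View pics/w1c.png

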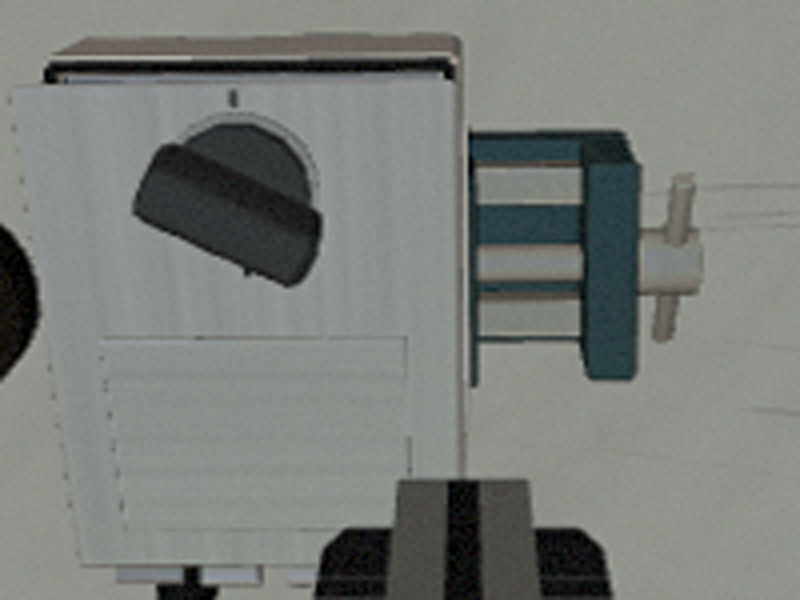

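The crop shows these features:
- **End plate:** its top face spans (585..637, 165..380).
- **Bar:** the near end is at (683,178), the far end at (663,340), and the boss ends at x=702.
- **Cover:** the near edge runs (12,88)–(455,82).
- **Wing:** the top face's lower edge runs (135,210)–(295,287).

Next I'll convert these to world positions.

```bash
python3 - <<'E'
from h import *
c=np.load("c1.npy",allow_pickle=True).item()
P=lambda u,v,z: plane(c,203+u/4-.375,168+v/4-.375,z)
a,b=P(637,165,.044),P(637,379,.044); print("plate outer",a.round(4),b.round(4),np.linalg.norm(a-b))
yv=(b-a)/np.linalg.norm(b-a); print("vice y yaw",np.degrees(np.arctan2(yv[1],yv[0])))
xv=np.cross(yv,[0,0,1]); V=(a+b)/2+58e-3*xv; V[2]=0; print("vice origin",V.round(4))
W=lambda x,y,z: V+xv*x/1e3+yv*y/1e3+np.array([0,0,z/1e3])
print("boss end",P(702,262,.032).round(4),"pred",W(-73,0,32).round(4))
for an in (.2,.4,.5,.6,.7,.8):
    print(an,((proj(c,np.array([W(-66,-27*np.cos(an),32+27*np.sin(an)),W(-66,27*np.cos(an),32-27*np.sin(an))]))-[203,168])*4+1.5).round(0).tolist())
l,r=P(12,88,.109),P(455,82,.109); print("cover near",l.round(4),r.round(4),np.linalg.norm(l-r))
xh=(l-r)/np.linalg.norm(l-r); yh=np.cross([0,0,1],xh); print("housing y yaw",np.degrees(np.arctan2(yh[1],yh[0])))
H=(l+r)/2+yh*.0496; H[2]=.024; print("housing origin",H.round(4),"in vice",((H-V)@xv*1e3).round(1),((H-V)@yv*1e3).round(1))
w1,w2=P(135,210,.127),P(295,287,.127); d=(w1-w2)/np.linalg.norm(w1-w2); print("wing len",np.linalg.norm(w1-w2),"stud~",np.arctan2(-d@xh,d@yh))
print("wing top centre",P(228,212,.127).round(4),"pred",(H-yh*.0272+[0,0,.103]).round(4)); print("mark",P(233,98,.1).round(4))
np.savez("est.npz",V=V,xv=xv,yv=yv,H=H,xh=xh,yh=yh)
E
```

```text
plate outer [0.4703 0.208  0.044 ] [0.52   0.2171 0.044 ] 0.0505188074213072
vice y yaw 10.314237415483667
vice origin [0.5055 0.1555 0.    ]
boss end [0.4931 0.2291 0.032 ] pred [0.4925 0.2273 0.032 ]
0.2 [[669.0, 153.0], [662.0, 358.0]]
0.4 [[672.0, 164.0], [659.0, 345.0]]
0.5 [[674.0, 172.0], [658.0, 338.0]]
0.6 [[675.0, 180.0], [657.0, 329.0]]
0.7 [[676.0, 189.0], [656.0, 321.0]]
0.8 [[677.0, 200.0], [655.0, 311.0]]
cover near [0.4607 0.0876 0.109 ] [0.4482 0.1643 0.109 ] 0.07770373941735015
housing y yaw 9.20496299168917
housing origin [0.5034 0.1338 0.024 ] in vice 20.9 -6.0
wing len 0.029541002759177447 stud~ -2.0556972235124578
wing top centre [0.4726 0.1296 0.127 ] pred [0.4765 0.1295 0.127 ]
mark [0.4584 0.1249 0.1   ]
```

```bash
python3 - <<'E'
from h import *
e=np.load("est.npz"); V=e["V"]-.0015*e["xv"]
yaw=np.degrees(np.arctan2(e["yv"][1],e["yv"][0]))-180
r=R.from_euler('z',yaw,degrees=True)*R.from_euler('x',180,degrees=True)
p=V-.071*e["xv"]-.026*e["yv"]; print(p)
tomove(p+[0,0,.085],r)
import rig; print([n for n in dir(rig) if not n.startswith('_')])
E
```

```text
[0.46698375 0.2221646  0.        ]
pos mm [  4.1  54.1 165.1]
rot deg [-0.  -0.1 -1.9]
['MotionError', 'get_calibration', 'get_state', 'grab_frame', 'job_done', 'tip_reach']
```

arm_command(
  motion=[
    {"hand": 0, "delta_pos": [2, 25, 20], "angular": [0, 0, -1]},
    {"hand": 0, "delta_pos": [4, 54, 50], "angular": [0, 0, -2]},
    {"hand": 0, "delta_pos": [4, 54, 85], "angular": [0, 0, -2]},
    {"hand": 0, "delta_pos": [4, 54, 115], "angular": [0, 0, -2]},
    {"hand": 0, "delta_pos": [4, 54, 135], "angular": [0, 0, -2]},
    {"hand": 0, "delta_pos": [4, 54, 150], "angular": [0, 0, -2]},
    {"hand": 0, "delta_pos": [4, 54, 160], "angular": [0, 0, -2]},
    {"hand": 0, "delta_pos": [4, 54, 165], "angular": [0, 0, -2]},
    {"hand": 0, "delta_pos": [4, 54, 165], "angular": [0, 0, -2]},
    {"hand": 0, "delta_pos": [4, 54, 165], "angular": [0, 0, -2]},
  ],
)

```text
clock: 3.25
eef_pos: [0.4683, 0.2223, 0.0861]
ee_rot: [-0.282, 3.128, 0.001]
contact_force: [-0.5, 0.4, -0.2]
finger_gap: -0.0003
gripper_force: 0.0
```

```bash
python3 - <<'E'
from h import *
import rig; print(rig.tip_reach)
s=get_state(); c=get_calibration("wrist"); im=grab_frame("wrist"); np.save("c2.npy",c,allow_pickle=True)
cv2.imwrite("pics/w2.png",im[:,:,::-1])
e=np.load("est.npz"); V=e["V"]-.0015*e["xv"]
for n,x,y,z in (("barend.5",-66,-23.7,45),("plate",-58,-25,44),("plate+",-58,25,44),("boss",-73,0,32)): print(n,proj(c,V+e["xv"]*x/1e3+e["yv"]*y/1e3+[0,0,z/1e3]).round(0))
T=R.from_rotvec(s["ee_rot"]); print("tip",proj(c,s["eef_pos"]+T.apply([0,0,.022])), s["contact_force"])
E
```

```text
0.022
barend.5 [[308. 289.]]
plate [[291. 286.]]
plate+ [[293. 377.]]
boss [[323. 321.]]
tip [[318.64023979 306.29199964]] [-0.4795814   0.43769245 -0.24525714]
```

View pics/w2.png

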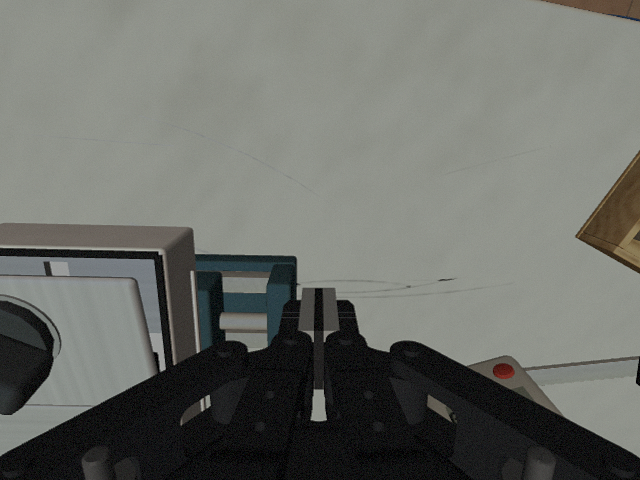

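The near view shows the end plate's outer edge at u≈296, about 10 mm from the tool axis, with the fingertips at 300–338. I'll shift 2 mm outward for clearance and press down.

arm_command(
  motion=[
    {"hand": 0, "delta_pos": [0, 2, 2], "angular": [0, 0, 0]},
    {"hand": 0, "delta_pos": [0, 2, 6], "angular": [0, 0, 0]},
    {"hand": 0, "delta_pos": [0, 2, 10], "angular": [0, 0, 0]},
    {"hand": 0, "delta_pos": [0, 2, 14], "angular": [0, 0, 0]},
    {"hand": 0, "delta_pos": [0, 2, 18], "angular": [0, 0, 0]},
    {"hand": 0, "delta_pos": [0, 2, 22], "angular": [0, 0, 0]},
    {"hand": 0, "delta_pos": [0, 2, 26], "angular": [0, 0, 0]},
    {"hand": 0, "delta_pos": [0, 2, 30], "angular": [0, 0, 0]},
    {"hand": 0, "delta_pos": [0, 2, 33], "angular": [0, 0, 0]},
    {"hand": 0, "delta_pos": [0, 2, 36], "angular": [0, 0, 0]},
  ],
)

```text
clock: 4.3
eef_pos: [0.4675, 0.2242, 0.049]
ee_rot: [0.282, -3.129, 0.0]
contact_force: [-2.8, -0.1, 3.9]
finger_gap: -0.0
gripper_force: 2.0
```

arm_command(
  motion=[
    {"hand": 0, "delta_pos": [0, 0, 1], "angular": [0, 0, 0]},
    {"hand": 0, "delta_pos": [0, 0, 1.5], "angular": [0, 0, 0]},
    {"hand": 0, "delta_pos": [0, 0, 2], "angular": [0, 0, 0]},
    {"hand": 0, "delta_pos": [0, 0, 2.5], "angular": [0, 0, 0]},
    {"hand": 0, "delta_pos": [0, 0, 3], "angular": [0, 0, 0]},
    {"hand": 0, "delta_pos": [0, 0, 3.5], "angular": [0, 0, 0]},
    {"hand": 0, "delta_pos": [0, 0, 4], "angular": [0, 0, 0]},
    {"hand": 0, "delta_pos": [0, 0, 4.5], "angular": [0, 0, 0]},
    {"hand": 0, "delta_pos": [0, 0, 5], "angular": [0, 0, 0]},
    {"hand": 0, "delta_pos": [0, 0, 5], "angular": [0, 0, 0]},
  ],
)

```text
clock: 5.3
eef_pos: [0.468, 0.2246, 0.0445]
ee_rot: [-0.283, 3.128, 0.001]
contact_force: [-0.0, 0.6, 4.5]
finger_gap: 0.0001
gripper_force: 1.4
```

arm_command(
  motion=[
    {"hand": 0, "delta_pos": [0, 0, 0.5], "angular": [0, 0, 0]},
    {"hand": 0, "delta_pos": [0, 0, 1], "angular": [0, 0, 0]},
    {"hand": 0, "delta_pos": [0, 0, 1.5], "angular": [0, 0, 0]},
    {"hand": 0, "delta_pos": [0, 0, 2], "angular": [0, 0, 0]},
    {"hand": 0, "delta_pos": [0, 0, 2.5], "angular": [0, 0, 0]},
    {"hand": 0, "delta_pos": [0, 0, 3], "angular": [0, 0, 0]},
    {"hand": 0, "delta_pos": [0, 0, 3.5], "angular": [0, 0, 0]},
    {"hand": 0, "delta_pos": [0, 0, 4], "angular": [0, 0, 0]},
    {"hand": 0, "delta_pos": [0, 0, 4], "angular": [0, 0, 0]},
    {"hand": 0, "delta_pos": [0, 0, 4], "angular": [0, 0, 0]},
  ],
)

```text
clock: 6.3
eef_pos: [0.4683, 0.2259, 0.0415]
ee_rot: [-0.284, 3.126, 0.003]
contact_force: [-2.9, 4.8, 10.3]
finger_gap: -0.0002
gripper_force: 2.4
```

```bash
python3 - <<'E'
from h import *
c=get_calibration("wrist"); im=grab_frame("wrist"); s=get_state(); print(s["contact_force"],s["wrist_torque"],s["eef_pos"])
cv2.imwrite("pics/w3.png",cv2.resize(im[220:400,200:400],None,fx=3.3,fy=3.3,interpolation=cv2.INTER_CUBIC)[:,:,::-1])
E
```

```text
[-2.98578828  5.78078784 10.28565982] [0.83429983 0.90118451 0.0188963 ] [0.46826352 0.2259088  0.04154885]
```

View pics/w3.png

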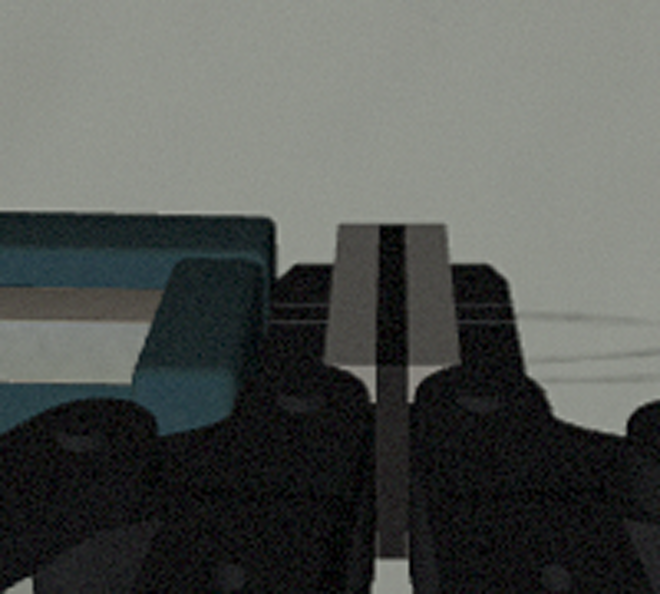

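The left finger's knuckle is touching the end plate's outer edge, which explains the sideways force. I'll lift a little, tilt the finger bodies 6° outward, and press again.

arm_command(
  motion=[
    {"hand": 0, "delta_pos": [0, 1, -4], "angular": [0, 0, 0]},
    {"hand": 0, "delta_pos": [0, 2, -6], "angular": [2, 0, 0]},
    {"hand": 0, "delta_pos": [0, 3, -6], "angular": [5, 0, 0]},
    {"hand": 0, "delta_pos": [0, 3.5, -6], "angular": [7, 0, 0]},
    {"hand": 0, "delta_pos": [0, 3.5, -5], "angular": [7, 0, 0]},
    {"hand": 0, "delta_pos": [0, 3.5, -4], "angular": [7, 0, 0]},
    {"hand": 0, "delta_pos": [0, 3.5, -3], "angular": [7, 0, 0]},
    {"hand": 0, "delta_pos": [0, 3.5, -2], "angular": [7, 0, 0]},
    {"hand": 0, "delta_pos": [0, 3.5, -1], "angular": [7, 0, 0]},
    {"hand": 0, "delta_pos": [0, 3.5, 0], "angular": [7, 0, 0]},
  ],
)

```text
clock: 7.35
eef_pos: [0.4672, 0.2277, 0.0409]
ee_rot: [-0.28, 3.112, -0.19]
contact_force: [-1.5, 0.0, 6.4]
finger_gap: -0.0002
gripper_force: 2.7
```

arm_command(
  motion=[
    {"hand": 0, "delta_pos": [0, 0, 0.5], "angular": [0, 0, 0]},
    {"hand": 0, "delta_pos": [0, 0, 1], "angular": [0, 0, 0]},
    {"hand": 0, "delta_pos": [0, 0, 1.5], "angular": [0, 0, 0]},
    {"hand": 0, "delta_pos": [0, 0, 2], "angular": [0, 0, 0]},
    {"hand": 0, "delta_pos": [0, 0, 2.5], "angular": [0, 0, 0]},
    {"hand": 0, "delta_pos": [0, 0, 3], "angular": [0, 0, 0]},
    {"hand": 0, "delta_pos": [0, 0, 3.5], "angular": [0, 0, 0]},
    {"hand": 0, "delta_pos": [0, 0, 3.5], "angular": [0, 0, 0]},
    {"hand": 0, "delta_pos": [0, 0, 3.5], "angular": [0, 0, 0]},
    {"hand": 0, "delta_pos": [0, 0, 3.5], "angular": [0, 0, 0]},
  ],
)

```text
clock: 8.35
eef_pos: [0.4681, 0.229, 0.0374]
ee_rot: [-0.282, 3.109, -0.185]
contact_force: [-1.4, 5.3, 2.9]
finger_gap: -0.0001
gripper_force: 2.7
```

```bash
python3 - <<'E'
from h import *
tomove([.48,.175,.215],R.from_euler('z',-172,degrees=True)*R.from_euler('x',180,degrees=True))
E
```

```text
pos mm [  -2.6  -76.  -169.8]
rot deg [-6.8  0.3  2.4]
```

arm_command(
  motion=[
    {"hand": 0, "delta_pos": [0, -1, -8], "angular": [0, 0, 0]},
    {"hand": 0, "delta_pos": [0, -3, -28], "angular": [0, 0, 0]},
    {"hand": 0, "delta_pos": [0, -7, -60], "angular": [-1, 0, 0]},
    {"hand": 0, "delta_pos": [0, -12, -100], "angular": [-3, 0, 0]},
    {"hand": 0, "delta_pos": [0, -25, -135], "angular": [-5, 0, 1]},
    {"hand": 0, "delta_pos": [-1, -50, -160], "angular": [-7, 0, 2]},
    {"hand": 0, "delta_pos": [-2, -68, -168], "angular": [-7, 0, 2]},
    {"hand": 0, "delta_pos": [-3, -76, -170], "angular": [-7, 0, 2]},
    {"hand": 0, "delta_pos": [-3, -76, -170], "angular": [-7, 0, 2]},
    {"hand": 0, "delta_pos": [-3, -76, -170], "angular": [-7, 0, 2]},
  ],
)

```text
clock: 9.35
eef_pos: [0.4791, 0.1736, 0.2133]
ee_rot: [0.227, -3.133, 0.002]
contact_force: [-0.3, -0.7, -0.5]
finger_gap: -0.0004
gripper_force: 0.0
```

```bash
python3 - <<'E'
from h import *
s=get_state(); print(s["eef_pos"],s["ee_rot"],s["contact_force"])
c=get_calibration("wrist"); im=grab_frame("wrist"); np.save("c4.npy",c,allow_pickle=True)
cv2.imwrite("pics/w4full.png",im[:,:,::-1])
print(proj(c,[.5055,.1555,.05]))
cv2.imwrite("pics/w4.png",cv2.resize(im[145:310,190:410],None,fx=3.6,fy=3.6,interpolation=cv2.INTER_CUBIC)[:,:,::-1])
E
```

```text
[0.47906791 0.17362006 0.2133151 ] [ 2.27046306e-01 -3.13270311e+00  1.97672463e-03] [-0.28184788 -0.65062708 -0.45684134]
[[291.51099589 252.85914063]]
```

View pics/w4.png

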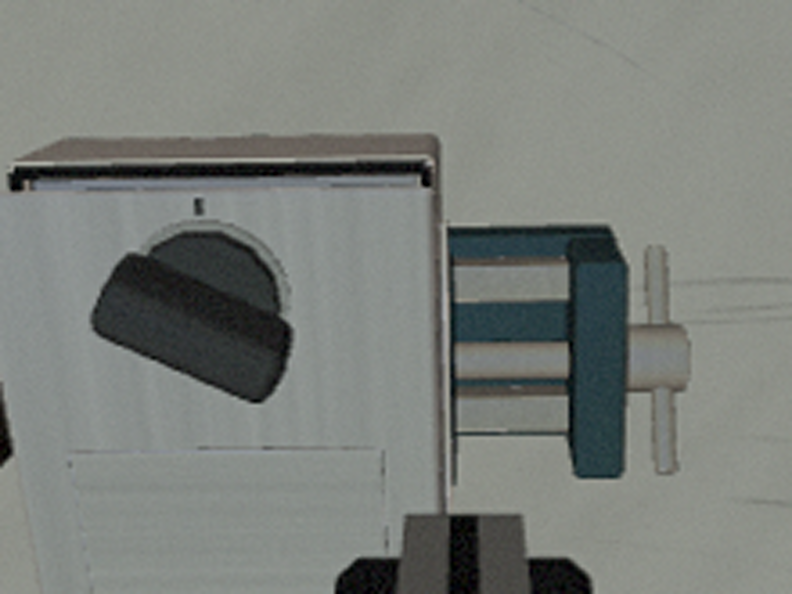

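The bar's near end is now at (655,247) and its far end at (665,472), so it has turned. I'll fit its angle.

```bash
cat > fit.py <<'E'
from h import *
from scipy.optimize import least_squares
e=np.load("est.npz"); xv,yv=e["xv"],e["yv"]
def fit(cf,off,k,obs):
    c=np.load(cf,allow_pickle=True).item()
    px=np.array([[off[0]+(u+.5)/k-.5,off[1]+(v+.5)/k-.5] for u,v in obs])
    def pts(q):
        V=e["V"]+xv*q[0]/1e3+yv*q[1]/1e3; W=lambda x,y,z:V+(xv*x+yv*y)/1e3+np.array([0,0,z/1e3])
        a=q[2]; C,S=27*np.cos(a),27*np.sin(a)
        return proj(c,np.array([W(-66,-C,32+S),W(-66,C,32-S),W(-73,0,32),W(-58,-25,44),W(-58,25,44)]))
    best=min((least_squares(lambda q:(pts(q)-px).ravel(),[0,0,a0]) for a0 in(.5,-.2,-.8)),key=lambda r:r.cost)
    print(best.x.round(3),"screw",(best.x[2]-.49).round(2),"cost",best.cost.round(2)); print(best.fun.reshape(-1,2).round(1).tolist())
fit("c1.npy",(203,168),4,[(683,178),(663,340),(702,262),(637,165),(637,379)])
fit("c4.npy",(190,145),3.6,[(655,249),(665,471),(690,358),(627,264),(624,476)])
E
python3 fit.py
```

```text
[-0.972  0.609  0.527] screw 0.04 cost 2.9
[[-1.2, -0.4], [-0.3, -0.6], [-0.7, -0.4], [1.1, 0.9], [1.0, 0.3]]
[-0.996  0.279 -0.529] screw -1.02 cost 2.93
[[-1.4, -0.4], [-0.0, 0.1], [-0.8, -0.5], [0.6, 0.6], [1.5, 0.2]]
```

The fit gives the screw at about −1.02 rad, not yet clamped, and the fit puts the tip centred about 5 mm outboard of the bar's axis, so it slid off its edge. I'll go back with the tip properly centred on the bar and a 5° outward lean.

```bash
python3 - <<'E'
from h import *
e=np.load("est.npz"); xv,yv=e["xv"],e["yv"]; V=e["V"]-.985e-3*xv+.45e-3*yv
yaw=np.degrees(np.arctan2(yv[1],yv[0]))-180
r=R.from_euler('z',yaw,degrees=True)*R.from_euler('x',180,degrees=True)*R.from_euler('x',5,degrees=True)
np.savez("pose2.npz",V=V,xv=xv,yv=yv)
for z in (.08,.038):
    tip=V-.069*xv-.025*yv+[0,0,z]; tcp=tip-r.apply([0,0,.022]); print(tcp); tomove(tcp,r)
E
```

```text
[0.46851732 0.2218363  0.10191628]
pos mm [  3.4  49.1 111.3]
rot deg [ 4.9 -0.1 -2. ]
[0.46851732 0.2218363  0.05991628]
pos mm [  3.4  49.1 153.3]
rot deg [ 4.9 -0.1 -2. ]
```

arm_command(
  motion=[
    {"hand": 0, "delta_pos": [1, 25, 15], "angular": [2, 0, -1]},
    {"hand": 0, "delta_pos": [3, 48, 45], "angular": [5, 0, -2]},
    {"hand": 0, "delta_pos": [3.5, 49, 80], "angular": [5, 0, -2]},
    {"hand": 0, "delta_pos": [3.5, 49, 110], "angular": [5, 0, -2]},
    {"hand": 0, "delta_pos": [3.5, 49, 130], "angular": [5, 0, -2]},
    {"hand": 0, "delta_pos": [3.5, 49, 143], "angular": [5, 0, -2]},
    {"hand": 0, "delta_pos": [3.5, 49, 150], "angular": [5, 0, -2]},
    {"hand": 0, "delta_pos": [3.5, 49, 153], "angular": [5, 0, -2]},
    {"hand": 0, "delta_pos": [3.5, 49, 153], "angular": [5, 0, -2]},
    {"hand": 0, "delta_pos": [3.5, 49, 153], "angular": [5, 0, -2]},
  ],
)

```text
clock: 10.4
eef_pos: [0.4698, 0.2224, 0.0624]
ee_rot: [-0.282, 3.117, -0.135]
contact_force: [-0.2, -0.2, 0.1]
finger_gap: -0.0002
gripper_force: 0.0
```

arm_command(
  motion=[
    {"hand": 0, "delta_pos": [1, 0.2, 3], "angular": [0, 0, 0]},
    {"hand": 0, "delta_pos": [1, 0.5, 6], "angular": [0, 0, 0]},
    {"hand": 0, "delta_pos": [1, 0.8, 9], "angular": [0, 0, 0]},
    {"hand": 0, "delta_pos": [1, 1, 12], "angular": [0, 0, 0]},
    {"hand": 0, "delta_pos": [1, 1.2, 14], "angular": [0, 0, 0]},
    {"hand": 0, "delta_pos": [1, 1.3, 15], "angular": [0, 0, 0]},
    {"hand": 0, "delta_pos": [1, 1.4, 16], "angular": [0, 0, 0]},
    {"hand": 0, "delta_pos": [1, 1.5, 17], "angular": [0, 0, 0]},
    {"hand": 0, "delta_pos": [1, 1.6, 18], "angular": [0, 0, 0]},
    {"hand": 0, "delta_pos": [1, 1.6, 18], "angular": [0, 0, 0]},
  ],
)

```text
clock: 11.4
eef_pos: [0.4701, 0.2236, 0.0449]
ee_rot: [-0.283, 3.113, -0.131]
contact_force: [-1.4, 4.2, 7.5]
finger_gap: 0.0002
gripper_force: 4.4
```

The side force comes from the wider finger holder touching the end plate. I'll lift slightly, lean 7° more about the tip, and press again.

arm_command(
  motion=[
    {"hand": 0, "delta_pos": [1, 1, -4], "angular": [0, 0, 0]},
    {"hand": 0, "delta_pos": [2, 2, -5], "angular": [3, 0, 0]},
    {"hand": 0, "delta_pos": [2, 3, -5], "angular": [7, 0, 0]},
    {"hand": 0, "delta_pos": [2, 3, -4], "angular": [7, 0, 0]},
    {"hand": 0, "delta_pos": [2, 3, -3], "angular": [7, 0, 0]},
    {"hand": 0, "delta_pos": [2, 3, -2], "angular": [7, 0, 0]},
    {"hand": 0, "delta_pos": [2, 3, -1], "angular": [7, 0, 0]},
    {"hand": 0, "delta_pos": [2, 3, 0], "angular": [7, 0, 0]},
    {"hand": 0, "delta_pos": [2, 3, 0.5], "angular": [7, 0, 0]},
    {"hand": 0, "delta_pos": [2, 3, 1], "angular": [7, 0, 0]},
  ],
)

```text
clock: 12.4
eef_pos: [0.4661, 0.2242, 0.0425]
ee_rot: [-0.279, 3.093, -0.325]
contact_force: [-0.2, 0.5, 1.1]
finger_gap: 0.0003
gripper_force: 0.4
```

```bash
cat > vp.py <<'E'
from h import *
q=np.load("pose2.npz"); s=get_state(); T=R.from_rotvec(s["ee_rot"]); t=s["eef_pos"]+T.apply([0,0,.022]); d=t-q["V"]
print("tip in vice mm",(d@q["xv"]*1e3).round(1),(d@q["yv"]*1e3).round(1),(t[2]*1e3).round(1),s["contact_force"].round(1),s["clock"])
E
python3 vp.py
```

```text
tip in vice mm -69.1 -26.9 21.0 [-0.2  0.5  1.1] 12.4
```

arm_command(
  motion=[
    {"hand": 0, "delta_pos": [0, 0.1, 0.5], "angular": [0, 0, 0]},
    {"hand": 0, "delta_pos": [0, 0.2, 1], "angular": [0, 0, 0]},
    {"hand": 0, "delta_pos": [0, 0.3, 1.5], "angular": [0, 0, 0]},
    {"hand": 0, "delta_pos": [0, 0.4, 2], "angular": [0, 0, 0]},
    {"hand": 0, "delta_pos": [0, 0.5, 2.5], "angular": [0, 0, 0]},
    {"hand": 0, "delta_pos": [0, 0.6, 3], "angular": [0, 0, 0]},
    {"hand": 0, "delta_pos": [0, 0.7, 3.5], "angular": [0, 0, 0]},
    {"hand": 0, "delta_pos": [0, 0.8, 4], "angular": [0, 0, 0]},
    {"hand": 0, "delta_pos": [0, 0.8, 4], "angular": [0, 0, 0]},
    {"hand": 0, "delta_pos": [0, 0.8, 4], "angular": [0, 0, 0]},
  ],
)

```text
clock: 13.4
eef_pos: [0.4665, 0.2244, 0.0394]
ee_rot: [-0.28, 3.091, -0.325]
contact_force: [-0.9, -0.6, 7.3]
finger_gap: 0.0004
gripper_force: 2.9
```

```bash
python3 vp.py
```

```text
tip in vice mm -69.2 -26.4 17.9 [-0.9 -0.6  7.3] 13.4
```

arm_command(
  motion=[
    {"hand": 0, "delta_pos": [0, 0.1, 0.5], "angular": [0, 0, 0]},
    {"hand": 0, "delta_pos": [0, 0.2, 1], "angular": [0, 0, 0]},
    {"hand": 0, "delta_pos": [0, 0.3, 1.5], "angular": [0, 0, 0]},
    {"hand": 0, "delta_pos": [0, 0.4, 2], "angular": [0, 0, 0]},
    {"hand": 0, "delta_pos": [0, 0.5, 2.5], "angular": [0, 0, 0]},
    {"hand": 0, "delta_pos": [0, 0.5, 2.5], "angular": [0, 0, 0]},
    {"hand": 0, "delta_pos": [0, 0.5, 2.5], "angular": [0, 0, 0]},
    {"hand": 0, "delta_pos": [0, 0.5, 2.5], "angular": [0, 0, 0]},
    {"hand": 0, "delta_pos": [0, 0.5, 2.5], "angular": [0, 0, 0]},
    {"hand": 0, "delta_pos": [0, 0.5, 2.5], "angular": [0, 0, 0]},
  ],
)

```text
clock: 14.4
eef_pos: [0.4666, 0.2246, 0.0372]
ee_rot: [-0.28, 3.091, -0.325]
contact_force: [-1.8, 0.4, 9.7]
finger_gap: -0.0002
gripper_force: 4.0
```

```bash
python3 vp.py
```

```text
tip in vice mm -69.4 -26.4 15.7 [-1.8  0.4  9.7] 14.4
```

arm_command(
  motion=[
    {"hand": 0, "delta_pos": [0, 0.1, 0.5], "angular": [0, 0, 0]},
    {"hand": 0, "delta_pos": [0, 0.2, 1], "angular": [0, 0, 0]},
    {"hand": 0, "delta_pos": [0, 0.3, 1.5], "angular": [0, 0, 0]},
    {"hand": 0, "delta_pos": [0, 0.4, 2], "angular": [0, 0, 0]},
    {"hand": 0, "delta_pos": [0, 0.5, 2.5], "angular": [0, 0, 0]},
    {"hand": 0, "delta_pos": [0, 0.6, 3], "angular": [0, 0, 0]},
    {"hand": 0, "delta_pos": [0, 0.6, 3], "angular": [0, 0, 0]},
    {"hand": 0, "delta_pos": [0, 0.6, 3], "angular": [0, 0, 0]},
    {"hand": 0, "delta_pos": [0, 0.6, 3], "angular": [0, 0, 0]},
    {"hand": 0, "delta_pos": [0, 0.6, 3], "angular": [0, 0, 0]},
  ],
)

```text
clock: 15.4
eef_pos: [0.4666, 0.2246, 0.0345]
ee_rot: [-0.28, 3.091, -0.325]
contact_force: [-2.2, 1.0, 12.6]
finger_gap: 0.0002
gripper_force: 4.8
```

```bash
python3 vp.py
```

```text
tip in vice mm -69.4 -26.3 13.0 [-2.2  1.  12.6] 15.4
```

Clamping force is 12.6 N with no side load. I'll retract to the viewing pose and check the bar angle.

```bash
python3 - <<'E'
from h import *
tomove([.48,.165,.21],R.from_euler('z',-172,degrees=True)*R.from_euler('x',180,degrees=True))
E
```

```text
pos mm [  -2.9  -96.2 -159. ]
rot deg [-12.    0.4   2.3]
```

arm_command(
  motion=[
    {"hand": 0, "delta_pos": [0, -2, -10], "angular": [0, 0, 0]},
    {"hand": 0, "delta_pos": [0, -6, -30], "angular": [0, 0, 0]},
    {"hand": 0, "delta_pos": [0, -14, -65], "angular": [-2, 0, 0]},
    {"hand": 0, "delta_pos": [0, -22, -105], "angular": [-5, 0, 0]},
    {"hand": 0, "delta_pos": [-1, -40, -135], "angular": [-8, 0, 1]},
    {"hand": 0, "delta_pos": [-2, -70, -152], "angular": [-11, 0, 2]},
    {"hand": 0, "delta_pos": [-3, -90, -158], "angular": [-12, 0, 2]},
    {"hand": 0, "delta_pos": [-3, -96, -159], "angular": [-12, 0, 2]},
    {"hand": 0, "delta_pos": [-3, -96, -159], "angular": [-12, 0, 2]},
  ],
)

```text
$.motion: bad value
```

Exactly ten rows are needed.

arm_command(
  motion=[
    {"hand": 0, "delta_pos": [0, -2, -10], "angular": [0, 0, 0]},
    {"hand": 0, "delta_pos": [0, -6, -30], "angular": [0, 0, 0]},
    {"hand": 0, "delta_pos": [0, -14, -65], "angular": [-2, 0, 0]},
    {"hand": 0, "delta_pos": [0, -22, -105], "angular": [-5, 0, 0]},
    {"hand": 0, "delta_pos": [-1, -40, -135], "angular": [-8, 0, 1]},
    {"hand": 0, "delta_pos": [-2, -70, -152], "angular": [-11, 0, 2]},
    {"hand": 0, "delta_pos": [-3, -90, -158], "angular": [-12, 0, 2]},
    {"hand": 0, "delta_pos": [-3, -96, -159], "angular": [-12, 0, 2]},
    {"hand": 0, "delta_pos": [-3, -96, -159], "angular": [-12, 0, 2]},
    {"hand": 0, "delta_pos": [-3, -96, -159], "angular": [-12, 0, 2]},
  ],
)

```text
clock: 16.4
eef_pos: [0.4792, 0.1649, 0.2073]
ee_rot: [-0.228, 3.131, -0.001]
contact_force: [-0.3, -0.3, -0.7]
finger_gap: -0.0001
gripper_force: 0.0
```

```bash
python3 - <<'E'
from h import *
s=get_state(); print(s["eef_pos"],s["ee_rot"],s["contact_force"])
c=get_calibration("wrist"); im=grab_frame("wrist"); np.save("c5.npy",c,allow_pickle=True)
cv2.imwrite("pics/w5full.png",im[:,:,::-1])
cv2.imwrite("pics/w5.png",cv2.resize(im[145:310,195:415],None,fx=3.6,fy=3.6,interpolation=cv2.INTER_CUBIC)[:,:,::-1])
E
```

```text
[0.47923942 0.16489698 0.2072855 ] [-2.28161586e-01  3.13095791e+00 -1.04538788e-03] [-0.33142554 -0.27700732 -0.745484  ]
```

View pics/w5.png

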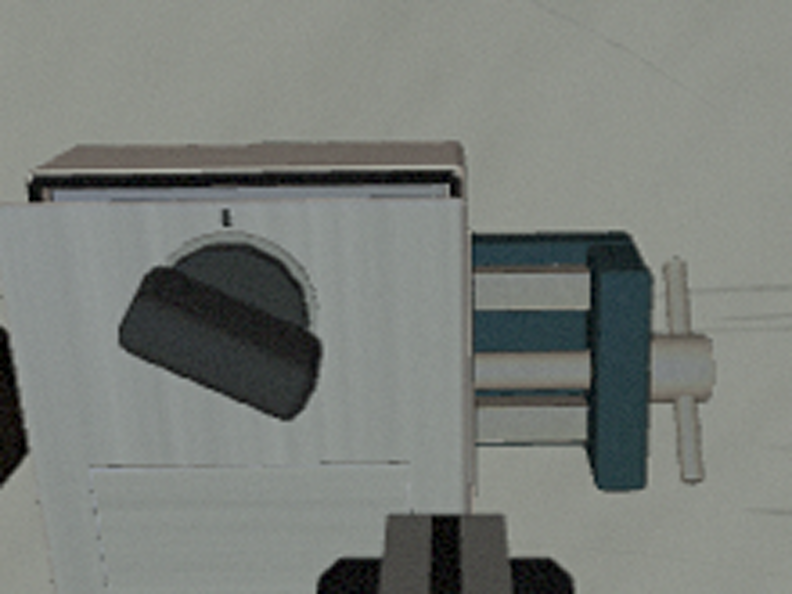

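The bar has turned further: near end (675,260), far end (692,480), boss end (714,368), plate corners (651,272) and (646,490). The wing's far top edge runs (122,350)–(288,420). Next I'll fit the screw angle and refine the wing's pose.

```bash
cat >> fit.py <<'E'
fit("c5.npy",(195,145),3.6,[(675,261),(692,480),(714,368),(651,273),(646,488)])
E
python3 fit.py | grep screw
python3 - <<'E'
from h import *
e=np.load("est.npz"); zt=.127
for cf,off,k,a,b,cr,mk in (("c1.npy",(203,168),4,(135,210),(295,287),(457,82),(233,98)),("c4.npy",(190,145),3.6,(92,325),(258,403),(435,188),(199,206)),("c5.npy",(195,145),3.6,(121,350),(288,420),(464,201),(227,217))):
    c=np.load(cf,allow_pickle=True).item(); P=lambda q,z:plane(c,off[0]+(q[0]+.5)/k-.5,off[1]+(q[1]+.5)/k-.5,z)
    A,B=P(a,zt),P(b,zt); d=(A-B)/np.linalg.norm(A-B); n=np.array([-d[1],d[0],0]); n*=-np.sign(n[0]); m=(A+B)/2+n*.0055
    print("edge len",np.linalg.norm(A-B).round(4),"yaw of wing",np.degrees(np.arctan2(d[1],d[0])).round(1),"top centre",m.round(4),"near-right corner",P(cr,.109).round(4),"mark",P(mk,.1065).round(4))
# cover side edges in full w1: right edge line fit for housing yaw
E
```

```text
[-0.972  0.609  0.527] screw 0.04 cost 2.9
[-0.996  0.279 -0.529] screw -1.02 cost 2.93
[-1.031  0.188 -0.657] screw -1.15 cost 3.64
edge len 0.0295 yaw of wing -108.6 top centre [0.4741 0.1299 0.127 ] near-right corner [0.4482 0.1646 0.109 ] mark [0.4572 0.1258 0.1065]
edge len 0.0291 yaw of wing -108.6 top centre [0.4742 0.1285 0.127 ] near-right corner [0.4482 0.1641 0.109 ] mark [0.4576 0.1246 0.1065]
edge len 0.0281 yaw of wing -106.0 top centre [0.4749 0.1283 0.127 ] near-right corner [0.4486 0.1634 0.109 ] mark [0.4575 0.1248 0.1065]
```

The screw fit reads −1.15, or about −1.25 once the bar's thickness is allowed for. The housing has moved against the fixed jaw. That is only marginally firm, so I'll press once more, a little harder.

```bash
python3 - <<'E'
from h import *
q=np.load("pose2.npz"); xv,yv,V=q["xv"],q["yv"],q["V"]
yaw=np.degrees(np.arctan2(yv[1],yv[0]))-180
r=R.from_euler('z',yaw,degrees=True)*R.from_euler('x',180,degrees=True)*R.from_euler('x',12,degrees=True)
for z in (.06,.024):
    tip=V-.0695*xv-.025*yv+[0,0,z]; tcp=tip-r.apply([0,0,.022]); tomove(tcp,r)
E
```

```text
pos mm [  2.7  60.9 125.6]
rot deg [11.9 -0.1 -1.9]
pos mm [  2.8  60.9 161.6]
rot deg [11.9 -0.1 -1.9]
```

arm_command(
  motion=[
    {"hand": 0, "delta_pos": [1, 30, 10], "angular": [4, 0, -1]},
    {"hand": 0, "delta_pos": [3, 60, 40], "angular": [10, 0, -2]},
    {"hand": 0, "delta_pos": [3, 61, 75], "angular": [12, 0, -2]},
    {"hand": 0, "delta_pos": [3, 61, 105], "angular": [12, 0, -2]},
    {"hand": 0, "delta_pos": [3, 61, 128], "angular": [12, 0, -2]},
    {"hand": 0, "delta_pos": [3, 61, 143], "angular": [12, 0, -2]},
    {"hand": 0, "delta_pos": [3, 61, 154], "angular": [12, 0, -2]},
    {"hand": 0, "delta_pos": [3, 61, 161], "angular": [12, 0, -2]},
    {"hand": 0, "delta_pos": [3, 61, 165], "angular": [12, 0, -2]},
    {"hand": 0, "delta_pos": [3, 61, 167], "angular": [12, 0, -2]},
  ],
)

```text
clock: 17.45
eef_pos: [0.4691, 0.2252, 0.0421]
ee_rot: [-0.28, 3.092, -0.326]
contact_force: [-2.6, 0.1, 8.1]
finger_gap: -0.0005
gripper_force: 3.7
```

```bash
python3 vp.py
```

```text
tip in vice mm -69.5 -23.8 20.6 [-2.6  0.1  8.1] 17.45
```

arm_command(
  motion=[
    {"hand": 0, "delta_pos": [1, 0.1, 0.5], "angular": [0, 0, 0]},
    {"hand": 0, "delta_pos": [1, 0.2, 1], "angular": [0, 0, 0]},
    {"hand": 0, "delta_pos": [1, 0.3, 1.5], "angular": [0, 0, 0]},
    {"hand": 0, "delta_pos": [1, 0.4, 2], "angular": [0, 0, 0]},
    {"hand": 0, "delta_pos": [1, 0.5, 2.5], "angular": [0, 0, 0]},
    {"hand": 0, "delta_pos": [1, 0.6, 3], "angular": [0, 0, 0]},
    {"hand": 0, "delta_pos": [1, 0.7, 3.5], "angular": [0, 0, 0]},
    {"hand": 0, "delta_pos": [1, 0.8, 4], "angular": [0, 0, 0]},
    {"hand": 0, "delta_pos": [1, 0.8, 4], "angular": [0, 0, 0]},
    {"hand": 0, "delta_pos": [1, 0.8, 4], "angular": [0, 0, 0]},
  ],
)

```text
clock: 18.45
eef_pos: [0.4689, 0.2255, 0.0395]
ee_rot: [-0.28, 3.09, -0.323]
contact_force: [-2.2, -0.8, 12.5]
finger_gap: 0.0001
gripper_force: 4.6
```

```bash
python3 vp.py
```

```text
tip in vice mm -69.9 -23.9 18.0 [-2.2 -0.8 12.5] 18.45
```

arm_command(
  motion=[
    {"hand": 0, "delta_pos": [0, 0.2, 1], "angular": [0, 0, 0]},
    {"hand": 0, "delta_pos": [0, 0.3, 1.5], "angular": [0, 0, 0]},
    {"hand": 0, "delta_pos": [0, 0.4, 2], "angular": [0, 0, 0]},
    {"hand": 0, "delta_pos": [0, 0.5, 2.5], "angular": [0, 0, 0]},
    {"hand": 0, "delta_pos": [0, 0.6, 3], "angular": [0, 0, 0]},
    {"hand": 0, "delta_pos": [0, 0.7, 3.5], "angular": [0, 0, 0]},
    {"hand": 0, "delta_pos": [0, 0.8, 4], "angular": [0, 0, 0]},
    {"hand": 0, "delta_pos": [0, 0.9, 4.5], "angular": [0, 0, 0]},
    {"hand": 0, "delta_pos": [0, 0.9, 4.5], "angular": [0, 0, 0]},
    {"hand": 0, "delta_pos": [0, 0.9, 4.5], "angular": [0, 0, 0]},
  ],
)

```text
clock: 19.45
eef_pos: [0.4686, 0.2255, 0.0353]
ee_rot: [-0.28, 3.09, -0.323]
contact_force: [-4.2, 0.8, 14.8]
finger_gap: 0.0004
gripper_force: 6.1
```

```bash
python3 vp.py
```

```text
tip in vice mm -69.9 -24.2 13.7 [-4.2  0.8 14.8] 19.45
```

Now at 14.8 N, so the vice is clamped. Next I'll work out the approach to the wing.

```bash
cat > wing.py <<'E'
from h import *
def frames(hy=10.0,th=.17,wy=72.5,T=(.4748,.1283,.127)):
    Rc=R.from_euler('z',hy-0,degrees=True)*R.from_euler('z',-90,degrees=True)  # placeholder: x_h yaw = hy-90
    Rc=Rc*R.from_euler('x',-th)
    stud=np.radians(wy-hy)
    Wt=R.from_matrix(np.array([[0,-1,0],[-1,0,0],[0,0,-1]]).T)
    n=Rc.apply([0,0,1]); mid=np.array(T)-.0075*n
    return mid,n,Rc*R.from_euler('z',stud)*Wt,Rc*Wt,stud
E
python3 - <<'E'
from wing import *
mid,n,Rg,Ra,st=frames(); print(mid,n,st); print(Rg.as_matrix().round(2))
up=R.from_rotvec(get_state()["ee_rot"]).inv().apply([0,0,1]); print("up in tool",up.round(3))
for h in (.075,.015): tomove(mid+n*h,Rg)
E
```

```text
[0.47355041 0.12807966 0.11960811] [0.16661209 0.02937821 0.98558477] 1.090830782496456
[[-0.29 -0.94 -0.17]
 [-0.95  0.3  -0.03]
 [ 0.08  0.15 -0.99]]
up in tool [-0.004 -0.207 -0.978]
pos mm [  -0.6 -127.5 -134.8]
rot deg [-16.2   2.4 -62.8]
pos mm [   9.7 -115.2  -77. ]
rot deg [-16.2   2.4 -62.8]
```

arm_command(
  motion=[
    {"hand": 0, "delta_pos": [0, -3, -14], "angular": [0, 0, 0]},
    {"hand": 0, "delta_pos": [0, -10, -48], "angular": [0, 0, 0]},
    {"hand": 0, "delta_pos": [0, -18, -90], "angular": [-2, 0.3, -7.5]},
    {"hand": 0, "delta_pos": [0, -27, -125], "angular": [-4, 0.6, -15.5]},
    {"hand": 0, "delta_pos": [0, -55, -130], "angular": [-6, 0.9, -23.5]},
    {"hand": 10, "delta_pos": [0, -90, -133], "angular": [-8, 1.2, -31.5]},
    {"hand": 45, "delta_pos": [0, -115, -135], "angular": [-10, 1.5, -39.5]},
    {"hand": 45, "delta_pos": [-1, -127, -135], "angular": [-12, 1.8, -47.5]},
    {"hand": 45, "delta_pos": [-1, -127, -135], "angular": [-14, 2.1, -55]},
    {"hand": 45, "delta_pos": [-1, -127, -135], "angular": [-16, 2.4, -63]},
  ],
)

```text
clock: 20.45
eef_pos: [0.486, 0.1296, 0.1917]
ee_rot: [1.774, -2.402, -0.112]
contact_force: [0.1, -0.6, 0.1]
finger_gap: 0.0451
gripper_force: 0.0
```

```bash
python3 - <<'E'
from wing import *
s=get_state(); print(s["eef_pos"],s["finger_gap"],s["contact_force"])
c=get_calibration("wrist"); im=grab_frame("wrist"); np.save("c6.npy",c,allow_pickle=True)
mid,n,Rg,Ra,st=frames(); tomove(mid+n*.015,Rg)
e=R.from_matrix(Ra.as_matrix()); 
w=Rg.apply(np.array([[16,-5.5,-7.5],[16,5.5,-7.5],[-16,5.5,-7.5],[-16,-5.5,-7.5]])/1e3)+mid
px=proj(c,w).round().astype(int); print(px.tolist())
o=im[:,:,::-1].copy(); cv2.polylines(o,[px],True,(0,0,255),1); cv2.imwrite("pics/w6full.png",im[:,:,::-1]); cv2.imwrite("pics/w6.png",o)
E
```

```text
[0.48601949 0.12956553 0.19173484] 0.04505676920582088 [ 0.0546891  -0.55133508  0.05797073]
pos mm [-0.1  1.1 58. ]
rot deg [ 0.1 -0.1  0.6]
[[311, 242], [332, 242], [331, 299], [311, 298]]
```

View pics/w6.png

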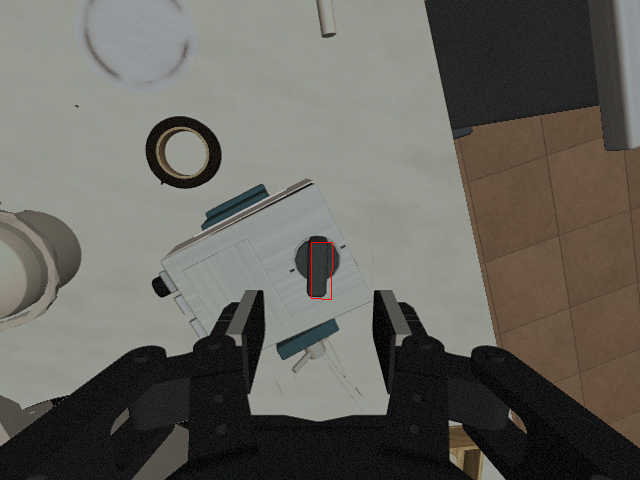

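The wing is seen at u 307–328, v 236–298, close to parallel with the tool and about 2 mm off in tool −y and 1.5 mm in +x. The index marks are at (292,270) and (343,246). I'll measure the turn needed numerically.

```bash
python3 - <<'E'
from wing import *
c=np.load("c6.npy",allow_pickle=True).item(); im=cv2.imread("pics/w6full.png"); g=im.max(2)
sub=np.zeros_like(g); sub[225:305,280:355]=255
m=((g<95)&(sub>0)).astype(np.uint8)*255
for k in cv2.findContours(m,cv2.RETR_EXTERNAL,cv2.CHAIN_APPROX_NONE)[0]:
    if cv2.contourArea(k)>2 or len(k)>5: print(cv2.contourArea(k),cv2.boundingRect(k),[np.round(t,1) for t in cv2.minAreaRect(k)])
# wing top only: darkest inner region
print(np.round(g[232:302:6,300:346:2]))
mid,n,Rg,Ra,st=frames(); T=R.from_rotvec(get_state()["ee_rot"])
def pl(u,v,h):
    o,d=ray(c,u,v); p0=mid+n*h; return o+d*((p0-o)@n)/(d@n)
a,b=pl(292,270,-.014),pl(343,246,-.014); q=T.inv().apply(b-a); print("marks sep",np.linalg.norm(b-a)*1e3,"dir in tool",q*1e3, "angle of marks from tool x",np.degrees(np.arctan2(q[1],q[0])))
print("mid of marks on plane in tool",T.inv().apply((a+b)/2-get_state()["eef_pos"])*1e3)
w1,w2=pl(317,236,.0075),pl(317,298,.0075); print("wing",np.linalg.norm(w1-w2)*1e3,T.inv().apply(w1-get_state()["eef_pos"])*1e3,T.inv().apply(w2-get_state()["eef_pos"])*1e3)
E
```

```text
5.0 (290, 269, 5, 3) [array([292., 270.]), array([2., 4.]), np.float64(90.0)]
3.5 (341, 245, 5, 4) [array([342.7, 246.4]), array([1.3, 4.5]), np.float64(63.4)]
1764.0 (295, 236, 45, 61) [array([314.4, 265. ]), array([43.4, 59.7]), np.float64(25.7)]
[[149 147 149 147 153 148 149 148 146 150 152 153 155 153 153 151 152 152
  150 155 140 150 152]
 [149 145 143 111 134  21  38  22  44  37  37  31  33  77 127 153 151 149
  149 148 152 148 150]
 [133  73  45  56  32  43  56  60  54  57  56  57  52  54  49  46 101 131
  135 156 153 157 115]
 [ 54  56  61  52  26  42  48  57  57  60  58  62  63  49  51  57  59  55
   81 131 154 151 151]
 [ 59  55  56  54  37  43  55  57  59  59  54  58  56  54  48  53  58  56
   55  57 138 156 156]
 [ 57  58  55  50  37  42  52  61  61  58  59  57  54  49  56  61  56  59
   58  72 134 152 151]
 [ 59  57  52  52  38  46  50  55  60  54  56  60  53  48  57  58  58  55
   60 139 155 153 153]
 [127  49  57  52  34  43  52  56  60  59  55  53  55  48  59  59  52 134
  153 155 155 154 154]
 [147 151 149 145  37  48  51  59  57  56  63  63  62  75 158 152 153 152
  151 148 150 152 152]
 [155 154 153 112  34  49  56  57  54  57  53  57  56  87 151 150 152 155
  152 152 149 152 149]
 [155 153 153 147  40  50  57  53  56  58  55  55  53  95 151 147 150 150
  148 146 147 148 148]
 [151 153 155 154 153 153 155 153 154 151 153 148 150 149 149 149 149 149
  150 151 153 152 154]]
marks sep 33.49967977074802 dir in tool [14.80136596 30.05236203  0.06038779] angle of marks from tool x 63.778867440455805
mid of marks on plane in tool [-0.4128932  -0.96548099 87.00211229]
wing 35.06948263260406 [19.22019893 -0.93195643 65.54405143] [-15.84878756  -1.1027045   65.46892761]
```

The tool is aligned with the wing and centred. The marks lie at +63.8° from tool x, so that is the turn needed. I'll descend and grip.

arm_command(
  motion=[
    {"hand": 45, "delta_pos": [0, 0, 10], "angular": [0, 0, 0]},
    {"hand": 45, "delta_pos": [0, 0, 26], "angular": [0, 0, 0]},
    {"hand": 40, "delta_pos": [0, -0.3, 42], "angular": [0, 0, 0]},
    {"hand": 40, "delta_pos": [0, -0.3, 52], "angular": [0, 0, 0]},
    {"hand": 40, "delta_pos": [0, -0.3, 57], "angular": [0, 0, 0]},
    {"hand": 30, "delta_pos": [0, -0.3, 57], "angular": [0, 0, 0]},
    {"hand": 15, "delta_pos": [0, -0.3, 57], "angular": [0, 0, 0]},
    {"hand": 5, "delta_pos": [0, -0.3, 57], "angular": [0, 0, 0]},
    {"hand": 5, "delta_pos": [0, -0.3, 57], "angular": [0, 0, 0]},
    {"hand": 5, "delta_pos": [0, -0.3, 57], "angular": [0, 0, 0]},
  ],
  grip_force=30,
)

```text
clock: 21.5
eef_pos: [0.4773, 0.1285, 0.1353]
ee_rot: [1.77, -2.406, -0.108]
contact_force: [1.5, -0.1, -1.0]
finger_gap: 0.0099
gripper_force: 35.4
```

arm_command(
  motion=[
    {"hand": 5, "delta_pos": [0, 0, 0], "angular": [0, 0, 6]},
    {"hand": 5, "delta_pos": [0, 0, 0], "angular": [0, 0, 14]},
    {"hand": 5, "delta_pos": [0, 0, 0], "angular": [0, 0, 22]},
    {"hand": 5, "delta_pos": [0, 0, 0], "angular": [0, 0, 30]},
    {"hand": 5, "delta_pos": [0, 0, 0], "angular": [0, 0, 38]},
    {"hand": 5, "delta_pos": [0, 0, 0], "angular": [0, 0, 46]},
    {"hand": 5, "delta_pos": [0, 0, 0], "angular": [0, 0, 54]},
    {"hand": 5, "delta_pos": [0, 0, 0], "angular": [0, 0, 61]},
    {"hand": 5, "delta_pos": [0, 0, 0], "angular": [0, 0, 64]},
    {"hand": 5, "delta_pos": [0, 0, 0], "angular": [0, 0, 64]},
  ],
)

```text
clock: 22.5
eef_pos: [0.4774, 0.1284, 0.1352]
ee_rot: [0.225, -2.965, 0.03]
contact_force: [2.3, -0.3, -0.1]
finger_gap: 0.0101
gripper_force: 35.4
```

```bash
python3 - <<'E'
from wing import *
s=get_state(); T=R.from_rotvec(s["ee_rot"]); print(s["contact_force"].round(1),s["wrist_torque"].round(2),s["eef_pos"].round(4)); M=T.as_matrix(); print(M.round(3)); print("tool x yaw",np.degrees(np.arctan2(M[1,0],M[0,0])))
c=get_calibration("wrist"); im=grab_frame("wrist"); np.save("c7.npy",c,allow_pickle=True); cv2.imwrite("pics/w7full.png",im[:,:,::-1])
# near cover edge, scan for dark gap; index mark
g=im.max(2).astype(int); mid=s["eef_pos"]+T.apply([0,0,.0155]); n=T.apply([0,0,-1.])
for t in (-.0167,): print("pred mark px",proj(c,mid+T.apply([.0167,0,.014])),proj(c,mid+T.apply([.0,0,-.0075])))
m=((g<100)).astype(np.uint8)*255; u,v=proj(c,mid+T.apply([.0167,0,.014]))[0].astype(int)
roi=np.zeros_like(m); roi[v-30:v+12,u-40:u+40]=255; m&=roi
for k in cv2.findContours(m,cv2.RETR_LIST,cv2.CHAIN_APPROX_NONE)[0]: print(cv2.contourArea(k),len(k),cv2.boundingRect(k),k.reshape(-1,2).mean(0).round(1))
E
```

```text
[ 2.3 -0.3 -0.1] [ 0.02 -1.14  0.03] [0.4774 0.1284 0.1352]
[[-0.975 -0.152 -0.165]
 [-0.148  0.988 -0.032]
 [ 0.168 -0.007 -0.986]]
tool x yaw -171.35192483005432
pred mark px [[318.53218211 262.2580781 ]] [[318.56678194 322.45633063]]
0.0 1 (329, 271, 1, 1) [329. 271.]
32.0 46 (307, 270, 23, 4) [318.3 272.2]
12.5 17 (317, 260, 3, 8) [317.9 263.8]
0.0 1 (352, 256, 1, 1) [352. 256.]
0.0 1 (349, 256, 1, 1) [349. 256.]
0.0 1 (347, 256, 1, 1) [347. 256.]
0.0 12 (339, 256, 7, 1) [342. 256.]
395.0 168 (278, 248, 80, 6) [317.5 250.5]
0.0 1 (354, 245, 1, 1) [354. 245.]
0.0 2 (350, 245, 2, 1) [350.5 245. ]
0.0 2 (347, 245, 2, 1) [347.5 245. ]
0.0 1 (345, 245, 1, 1) [345. 245.]
0.0 4 (341, 245, 3, 1) [342. 245.]
0.0 1 (339, 245, 1, 1) [339. 245.]
0.0 2 (336, 245, 2, 1) [336.5 245. ]
0.0 4 (332, 245, 3, 1) [333. 245.]
0.0 1 (329, 245, 1, 1) [329. 245.]
0.0 1 (327, 245, 1, 1) [327. 245.]
0.0 1 (325, 245, 1, 1) [325. 245.]
0.0 2 (322, 245, 2, 1) [322.5 245. ]
1.0 22 (307, 244, 12, 2) [312.5 245. ]
0.5 9 (301, 244, 5, 2) [303.2 244.9]
0.0 6 (290, 244, 4, 2) [291.5 244.8]
0.0 1 (280, 244, 1, 1) [280. 244.]
0.0 1 (283, 243, 1, 1) [283. 243.]
0.0 4 (293, 242, 3, 1) [294. 242.]
0.0 1 (343, 241, 1, 1) [343. 241.]
0.0 2 (325, 241, 1, 2) [325.  241.5]
0.0 1 (305, 241, 1, 1) [305. 241.]
0.0 1 (301, 241, 1, 1) [301. 241.]
0.0 1 (357, 240, 1, 1) [357. 240.]
0.0 12 (351, 240, 6, 4) [353.2 241.8]
0.0 1 (346, 240, 1, 1) [346. 240.]
0.0 2 (334, 240, 2, 2) [334.5 240.5]
0.0 1 (332, 240, 1, 1) [332. 240.]
0.5 5 (319, 240, 3, 2) [320.2 240.2]
0.5 11 (314, 240, 4, 3) [315.7 240.8]
0.0 2 (308, 240, 1, 2) [308.  240.5]
0.0 2 (303, 240, 1, 2) [303.  240.5]
0.5 3 (297, 240, 2, 2) [297.3 240.7]
0.0 1 (293, 240, 1, 1) [293. 240.]
0.5 3 (287, 240, 2, 2) [287.3 240.7]
0.0 1 (284, 240, 1, 1) [284. 240.]
0.0 2 (278, 240, 1, 2) [278.  240.5]
```

The near index mark (317.9,263.8) lies on the wing's line, within about 1° of the expected spot. Now I'll swing the cover shut about its hinge with the wing gripped.

arm_command(
  motion=[
    {"hand": 5, "delta_pos": [0.7, 0, 2], "angular": [0, -1.2, 0]},
    {"hand": 5, "delta_pos": [1.4, 0, 3.9], "angular": [0, -2.5, 0]},
    {"hand": 5, "delta_pos": [2.1, 0, 5.9], "angular": [0, -3.7, 0]},
    {"hand": 5, "delta_pos": [2.7, 0, 7.9], "angular": [0, -5, 0]},
    {"hand": 5, "delta_pos": [3.4, 0, 10.3], "angular": [0, -6.5, 0]},
    {"hand": 5, "delta_pos": [4, 0, 12.7], "angular": [0, -8, 0]},
    {"hand": 5, "delta_pos": [4.3, 0, 14.2], "angular": [0, -8.9, 0]},
    {"hand": 5, "delta_pos": [4.6, 0, 15.5], "angular": [0, -9.7, 0]},
    {"hand": 5, "delta_pos": [4.6, 0, 15.5], "angular": [0, -9.7, 0]},
    {"hand": 5, "delta_pos": [4.6, 0, 15.5], "angular": [0, -9.7, 0]},
  ],
)

```text
clock: 23.55
eef_pos: [0.4703, 0.1273, 0.121]
ee_rot: [-0.24, 3.132, -0.011]
contact_force: [3.5, -0.7, 2.9]
finger_gap: 0.0097
gripper_force: 35.9
```

```bash
cat > st.py <<'E'
from wing import *
s=get_state(); T=R.from_rotvec(s["ee_rot"]); M=T.as_matrix(); print(s["contact_force"].round(1),s["wrist_torque"].round(2),s["eef_pos"].round(4),s["clock"],s["gripper_force"]); print(M.round(3),"yaw",np.degrees(np.arctan2(M[1,0],M[0,0])).round(1))
E
python3 st.py
```

```text
[ 3.5 -0.7  2.9] [-0.1  -1.14 -0.03] [0.4703 0.1273 0.121 ] 23.55 35.89962065219879
[[-0.988 -0.152  0.001]
 [-0.152  0.988 -0.007]
 [ 0.    -0.007 -1.   ]] yaw -171.3
```

arm_command(
  motion=[
    {"hand": 5, "delta_pos": [0, 0, 0.5], "angular": [0, 0, 0]},
    {"hand": 5, "delta_pos": [0, 0, 1], "angular": [0, 0, 0]},
    {"hand": 5, "delta_pos": [0, 0, 1.5], "angular": [0, 0, 0]},
    {"hand": 5, "delta_pos": [0, 0, 2], "angular": [0, 0, 0]},
    {"hand": 5, "delta_pos": [0, 0, 2.5], "angular": [0, 0, 0]},
    {"hand": 5, "delta_pos": [0, 0, 3], "angular": [0, 0, 0]},
    {"hand": 5, "delta_pos": [0, 0, 3.5], "angular": [0, 0, 0]},
    {"hand": 5, "delta_pos": [0, 0, 4], "angular": [0, 0, 0]},
    {"hand": 5, "delta_pos": [0, 0, 4], "angular": [0, 0, 0]},
    {"hand": 5, "delta_pos": [0, 0, 4], "angular": [0, 0, 0]},
  ],
)

```text
clock: 24.55
eef_pos: [0.4704, 0.1273, 0.1202]
ee_rot: [-0.241, 3.131, -0.012]
contact_force: [-5.3, -0.7, 26.7]
finger_gap: 0.0101
gripper_force: 39.0
```

```bash
python3 st.py
```

```text
[-5.3 -0.7 26.7] [-0.22  1.55 -0.02] [0.4704 0.1273 0.1202] 24.55 39.0473198890686
[[-0.988 -0.153  0.002]
 [-0.153  0.988 -0.008]
 [-0.    -0.008 -1.   ]] yaw -171.2
```

The cover has met a hard stop at the height expected for shut (TCP 15 mm lower). I'll ease the push to a moderate hold.

arm_command(
  motion=[
    {"hand": 5, "delta_pos": [0, 0, -0.5], "angular": [0, 0, 0]},
    {"hand": 5, "delta_pos": [0, 0, -1], "angular": [0, 0, 0]},
    {"hand": 5, "delta_pos": [0, 0, -1.2], "angular": [0, 0, 0]},
    {"hand": 5, "delta_pos": [0, 0, -1.2], "angular": [0, 0, 0]},
    {"hand": 5, "delta_pos": [0, 0, -1.2], "angular": [0, 0, 0]},
    {"hand": 5, "delta_pos": [0, 0, -1.2], "angular": [0, 0, 0]},
    {"hand": 5, "delta_pos": [0, 0, -1.2], "angular": [0, 0, 0]},
    {"hand": 5, "delta_pos": [0, 0, -1.2], "angular": [0, 0, 0]},
    {"hand": 5, "delta_pos": [0, 0, -1.2], "angular": [0, 0, 0]},
    {"hand": 5, "delta_pos": [0, 0, -1.2], "angular": [0, 0, 0]},
  ],
)

```text
clock: 25.55
eef_pos: [0.4704, 0.1274, 0.1204]
ee_rot: [-0.241, 3.132, -0.012]
contact_force: [-1.9, -0.9, 19.3]
finger_gap: 0.0103
gripper_force: 38.1
```

```bash
python3 - <<'E'
from wing import *
exec(open("st.py").read().split("\n",1)[1])
c=get_calibration("wrist"); im=grab_frame("wrist"); cv2.imwrite("pics/w8full.png",im[:,:,::-1]); g=im.max(2).astype(int)
mid=s["eef_pos"]+T.apply([0,0,.0155])
pm=proj(c,mid+T.apply([.0167,0,.014]))[0]; print("pred mark",pm)
u,v=pm.astype(int); m=((g<100)).astype(np.uint8)*255; roi=np.zeros_like(m); roi[v-15:v+12,u-15:u+15]=255; m&=roi
for k in cv2.findContours(m,cv2.RETR_LIST,cv2.CHAIN_APPROX_NONE)[0]:
    if len(k)>8: print(cv2.boundingRect(k),k.reshape(-1,2).mean(0).round(1))
q=np.load("pose2.npz"); print("boss px",proj(c,q["V"]-.073*q["xv"]+[0,0,.032]), "bar end", proj(c,q["V"]-.066*q["xv"]-.018*q["yv"]+[0,0,.012]))
# vertical brightness profile through the near edge of the cover, left of wing
print(g[225:275,int(u)-45:int(u)-40].mean(1).round().astype(int).tolist())
g7=cv2.imread("pics/w7full.png").max(2); print(g7[225:275,int(u)-45:int(u)-40].mean(1).round().astype(int).tolist())
E
```

```text
[-1.9 -0.9 19.3] [-0.19  0.76 -0.01] [0.4704 0.1274 0.1204] 25.55 38.08139741420746
[[-0.988 -0.153  0.001]
 [-0.153  0.988 -0.007]
 [-0.    -0.007 -1.   ]] yaw -171.2
pred mark [318.57668456 262.60823488]
(308, 270, 22, 4) [318.5 272.1]
(317, 261, 3, 7) [317.9 263.7]
boss px [[476.08120109 313.1401392 ]] bar end [[455.70550247 274.07095464]]
[147, 148, 147, 147, 146, 147, 146, 145, 146, 146, 147, 137, 105, 104, 107, 106, 106, 107, 105, 105, 106, 104, 107, 107, 106, 107, 108, 105, 106, 120, 149, 167, 97, 124, 144, 144, 146, 150, 150, 152, 151, 151, 152, 149, 148, 151, 149, 150, 151, 150]
[143, 145, 144, 145, 143, 145, 145, 145, 144, 145, 145, 145, 146, 148, 117, 101, 102, 102, 102, 104, 102, 123, 171, 80, 24, 21, 24, 14, 73, 131, 129, 128, 119, 130, 142, 144, 142, 142, 141, 142, 141, 142, 142, 142, 142, 142, 143, 143, 142, 142]
```

The dark gap at the cover's near edge has closed and the index mark is still on the wing's line, with a steady 19 N push. I'm handing in.

```bash
python3 -c "
from rig import *
print(job_done())"
```

```text
the job is handed in; nothing more can be done
None
```

I clamped the doser head with the tommy bar, turned the wing in line with the slot, and handed the job in at about 25.6 s with the cover held shut at about 19 N; the clamp's last push reached 14.8 N, but I did not re-measure the screw angle after it.

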